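# Read a sample on its own photometer filter

### The job

Take a reading of the sample standing in the photometer's hooded well: red-capped samples are read on filter 2, blue-capped ones on filter 6. Turn the filter drum by its finger wheel until that number stands squarely in the window, swing the light hood fully shut over the sample, then press the green read button right down and let it come back up. Leave both tubes in their holes and everything standing around the instrument where it is.

Things in the scene. Friction and masses are not known exactly. Their poses are not given: they have to be found in the camera images.
- photometer: white bench photometer, fixed, 207 mm deep (x), 174 wide (y), flat deck 92 mm high from x -10 to 92. Origin on the bench under the drum axis, mid width; x runs from its front to its back, y to its left, z up. Grey base with front ledge, x -115 to 92, 34 mm high; from the ledge (x -68) a 45 degree panel rises to the deck. Parts in this frame, mm, are given below
- filter_drum (a joint): white drum (radius 31 mm) with black numbers 1 to 8, 45 degrees apart, and its finger wheel, on one level shaft. Number n is in the window at (n - 1) x 0.785 rad, plus whole turns (6.283); no end stops. The value and the number grow as the wheel's top rolls to the back (+x). A sprung click stop holds each number and draws the drum in once past half way; the peak takes 2 to 5 N at the lugs
- drum_axis (a point): centre of the finger wheel on the shaft (x 0, y -66, z 60; shaft parallel to y). Dark hub, radius 42, out of deck and slope; 8 orange lugs 10 mm thick, 16 mm wide, tips at radius 58 (26 mm above the deck). With a number in the window, lugs stand 22.5 and 67.5 degrees either side of straight up; push one along x, fingertip 8 mm below the lug's tip; smooth slippery plastic
- window (a point): middle of the dark-framed window in the sloped panel, to the left of the wheel, on the drum's surface (x -22, y -41, z 82); 24 mm wide, 17 mm high
- number_2 (a point): middle of the number 2, on the drum's surface; it meets window when 2 stands squarely in the window
- number_6 (a point): middle of the number 6, on the drum's surface; it meets window when 6 stands squarely in the window
- light_hood (a joint): black hood, a box open below, 60 x 60 mm, 38 mm high, hinged along its left lower edge (axis parallel to x). 0 = shut flat on the deck over the well (x 0 to 60, y 14 to 74, top 131 mm over the bench); grows as it swings up and over to the left, to 1.8; at 1.57 its outer top face stands upright facing left at y 112. Friction holds it at any angle (about 1.5 N at the far edge moves it)
- hood_hinge (a point): middle of the hood's hinge line (x 30, y 74, z 93); a grey tab 30 mm long sticks out 7 mm from the side of the hood opposite the hinge
- sample_well (a point): centre of the floor of the sample well (x 30, y 44, z 50), a round hole 33 mm wide, 42 mm deep, under the hood when that is shut
- tube_rest (a point): centre of the floor of the tube rest (x 66, y -4, z 50), an open hole of the same size that merely holds a waiting tube
- read_button (a joint): green round read button, 20 mm wide, on a dark collar on the front ledge (photometer x -93, y 44); 0 = up, 0.006 m = fully down, about 5 N, springs back
- read_button_top (a point): centre of the button's top, 52 mm above the bench when up, moves with it
- red_tube: specimen tube with red cap, 66 mm tall, cap 29 mm wide; origin under its foot, z up. It stands in the sample well or in the tube rest, its cap 24 mm above the deck
- blue_tube: specimen tube with blue cap, same size, standing in the other of the two holes
- ethanol_bottle: clear bottle with blue cap, 93 mm wide, 228 mm tall, loose beside or behind the photometer; origin under its foot
- amber_bottle: brown bottle with white cap, 48 mm wide, 108 mm tall, loose beside or behind the photometer; origin under its foot
- foil_beaker: glass beaker with foil over its mouth, 75 mm wide, 85 mm tall, loose beside or behind the photometer; origin under its foot
- reagent_bottle: small white bottle with blue cap, 37 mm wide, 90 mm tall, loose in front of the photometer's ledge; origin under its foot
Mind the look-alikes: they are no part of the job. Of the things that look like the red_tube, the smaller one is meant.

How it is judged:
By the outcome, as a careful person would: the job done as asked, in the order asked, and still so for the second after the job is handed in, with the robot touching nothing.
It also fails if it takes over 58 s, if anything falls off the work surface, if the arm or the gripper's body presses on something with over 40 N, if the wrist force passes 120 N, or if a joint passes its speed limit or range.

### The arm

A 6-joint arm with a two-finger parallel gripper is mounted at the origin on a cart in front of the work surface, level with it; the furniture and walls round the work are solid. World frame = base frame: x ahead of the robot, y to its left, z up, the work surface at z = 0. Lengths are in mm, angles in rad, forces in N, time in s.
With the tool pointing down it reaches from about 275 to 750 mm from the base axis. Payload 10.2 kg.
Tool frame: the origin (TCP) lies at the very end of the fingers, on their centre line; the grasp point (between the pads) lies 19 mm behind it; z points along the fingers, y is the line along which they close (so a half turn about z gives the same grasp; the last joint's range is limited). The gripper opens to 85 mm and grips with 20 to 120 N. Pads are 22 mm wide; open, the fingers measure 114 mm over their backs; the gripper's body (76 mm by 85 mm) begins 54 mm behind the grasp point. The pads swing forward as they close: fully open they stand 13 mm farther back than shut.
Start: joints at [-1.566, 0.313, 1.498, -0, 1.331, -0.223], TCP at [118.55, -511.446, 231.294] pointing down, gripper open.
Joint ranges: [-2.94, 2.94], [-0.97, 2.17], [0.19, 2.56], [-1.23, 4.37], [0.02, 3.11], [-2.88, 2.88]. Speed limits (rad/s): [2.39, 2.39, 3.01, 3.14, 3.14, 3.14].

### API

Orientations are given as a unit quaternion [w, x, y, z].
In Python, from rig import ctrl gives the robot as it stands.
- The arm moves only by the shell command python3 -m inch 'ROWS' [OPENING] [FORCE]. ROWS is text: rows parted by semicolons, each of 6 numbers parted by spaces: the shift along the tool's x, y, z in mm, then the turn, a rotation vector about the tool's x, y, z in units of 6 degrees (1.0 is 6 degrees). A call has exactly 10 rows; each row shifts and turns the commanded pose from where the row before left it, along the tool's axes as they then stand; what a row does not reach is not made up. A row lasts 1/12 s, in which the tool goes at most 41.7 mm and 7.16 degrees, less where a joint would pass 70% of its speed; a pose out of reach is approached as far as the arm can. A call with a gripper value outside its range is refused whole. OPENING is the opening, from 0 (shut) to 1 (fully open), set as the call begins (- or left out, the last holds). The fingers move at their own pace and stop on an object; FORCE is the grip in N (left out, the last holds). Time passes only in rows, so rows that do not move let the fingers close, or fill a call up. It gives the time, the measured TCP pose, the force, the opening and the grip force at its end, in the units of the state.
- ctrl.sense(): the state, without advancing time (a new reading comes with each control period).
- ctrl.capture(name): name is "side" or "top"; returns a dict with "image" (400x640x3 uint8, red, green, blue), "intrinsics" (3x3 intrinsics, pixels), "D" ([k1, k2, p1, p2, k3] as OpenCV has them; the pictures are not rectified), "rvec" (rotation vector, rad) and "tvec" (3), from world to camera coordinates, as OpenCV has them. Camera axes: x right, y down, z forward; pixel columns grow to the right and rows downward; lengths in mm; the calibration is good to about 2 mm. A picture is of the moment at which its call begins. There is no depth.
- ctrl.finish_job(): hands the job in; it is judged then, once.
The state is a dict: "time_s": time; "joints": joint angles; "dq": joint speeds; "tau": joint torques, N m; "eef_pos": TCP position; "ee_rot": TCP orientation; "force": force on the tool from outside, world axes, zero at the start; "wrist_torque": the same for the moment, N m; "grip_width": opening from 0.0 (shut) to 1.0 (fully open); "grip_force": force on a finger pad.
Only numpy, scipy, OpenCV 4.12 (cv2) and the standard library are available. Lean on these libraries where they do the work, as an engineer would, in place of code of your own. Each camera call takes 0.05 s, during which the arm holds its last target. There are 200 camera calls.

## Working session

There is one attempt and no reset: what is moved stays moved. The work goes in short steps, Python scripts to look and compute and a shell command to move; the robot and the scene stay as the last step left them, time stands still between calls to the robot, and variables do not carry over. Pictures are saved under pics/ and viewed, at most 10 in all, crops included, and the job is handed in when it is done.

```bash
mkdir -p pics; ls; python3 - <<'E'
from rig import ctrl
import cv2,pickle
for n in("side","top"):
    c=ctrl.capture(n);cv2.imwrite(f"pics/{n}0.png",c["image"][:,:,::-1]);print(n,c["intrinsics"],c["D"],c["rvec"],c["tvec"])
    pickle.dump(c,open(f"{n}0.pkl","wb"))
print(ctrl.sense())
E
```

```text
pics
side [[518.3678292    0.         326.51884319]
 [  0.         518.3678292  202.46141552]
 [  0.           0.           1.        ]] [-0.1474294  0.         0.         0.         0.       ] [ 2.21582728 -0.16358635  0.07472982] [-486.49665396  345.34038295  754.26128436]
top [[506.47596643   0.         312.62883087]
 [  0.         506.47596643 200.74761081]
 [  0.           0.           1.        ]] [-0.15223129  0.          0.          0.          0.        ] [ 2.14494901 -2.18730906  0.09716074] [ 364.68474506  512.54367635 1192.13408244]
{'time_s': 0.1, 'joints': array([-1.56638039e+00,  3.13395991e-01,  1.49836363e+00, -1.36010560e-05,
        1.33098549e+00, -2.23389414e-01]), 'dq': array([-0.00066802, -0.00056404, -0.00188352, -0.00101286, -0.00066212,
        0.00060176]), 'tau': array([ 3.18871869e-03, -4.12901330e+01, -2.60139370e+01, -1.90036803e-04,
        3.02132750e-03, -1.63706471e-05]), 'eef_pos': array([ 118.55522495, -511.20490306,  230.79035641]), 'ee_rot': array([-5.73500059e-04,  9.93519752e-01,  1.13658133e-01,  5.63979854e-05]), 'force': array([-0.3675724 , -0.21900983,  0.72394927]), 'wrist_torque': array([0.02264252, 0.03471239, 0.05323147]), 'grip_force': 0.0, 'grip_width': 0.9967537179965638}
```

View pics/side0.png

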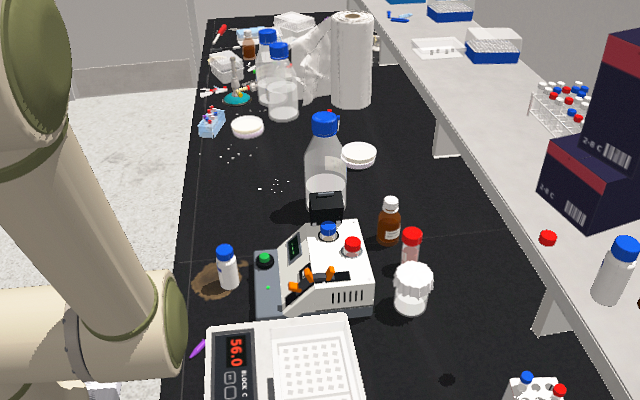

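View pics/top0.png

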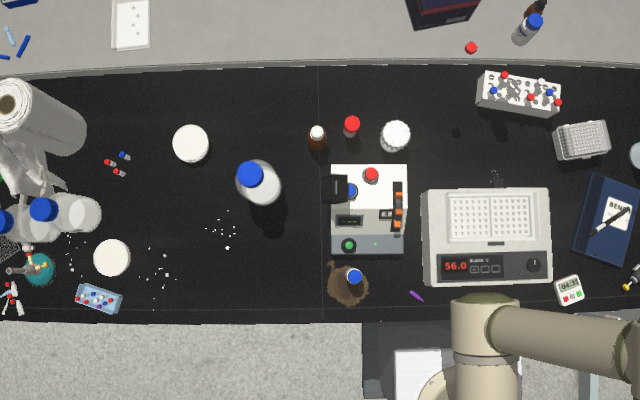

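The side view shows the photometer around (310,265), with the blue cap at (328,230) beside the open hood (325,207) and the red cap at (352,244). The top view agrees: blue cap (349,190), red cap (371,174), button (349,244). Next I'll zoom in on both.

```bash
python3 - <<'E'
import cv2,numpy as np
a=cv2.imread("pics/side0.png")[185:325,235:395];b=cv2.imread("pics/top0.png")[140:290,310:430]
a=cv2.resize(a,None,fx=3,fy=3,interpolation=2);b=cv2.resize(b,None,fx=2.8,fy=2.8,interpolation=2)
o=np.zeros((420,816,3),np.uint8);o[:a.shape[0],:480]=a;o[:b.shape[0],480:480+b.shape[1]]=b
cv2.imwrite("pics/z0.png",o[:,:800])
E
```

```text
(no output)
```

View pics/z0.png

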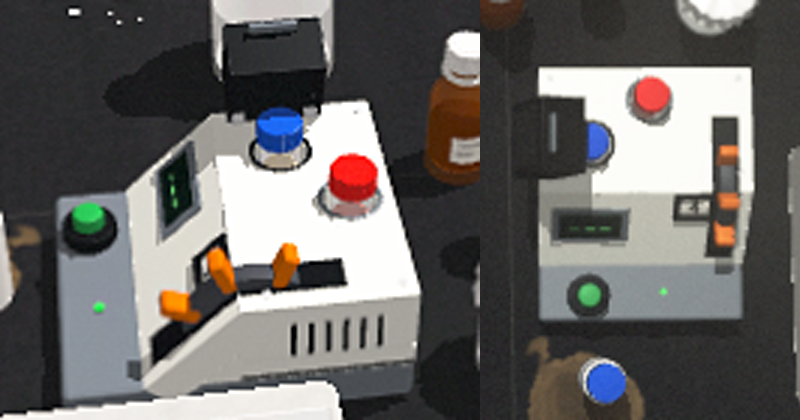

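```bash
cat > h.py <<'E'
import cv2,pickle,numpy as np
from scipy.optimize import least_squares
def proj(c,P): return cv2.projectPoints(np.float64(P).reshape(-1,1,3),c["rvec"],c["tvec"],c["intrinsics"],c["D"])[0][:,0]
def W(p,P):
    P=np.float64(P).reshape(-1,3);s,co=np.sin(p[2]),np.cos(p[2])
    return np.c_[p[0]+co*P[:,0]-s*P[:,1],p[1]+s*P[:,0]+co*P[:,1],P[:,2]]
def rect(c,p,ctr,ux,uy,w,h,k):  # sample a plane patch (photometer frame) ux=right uy=down
    X,Y=np.meshgrid(np.arange(-w/2,w/2,1/k),np.arange(-h/2,h/2,1/k))
    P=np.array(ctr)+X.reshape(-1,1)*np.array(ux)+Y.reshape(-1,1)*np.array(uy)
    m=proj(c,W(p,P)).reshape(X.shape+(2,)).astype(np.float32)
    return cv2.remap(c["image"],m[...,0],m[...,1],cv2.INTER_CUBIC)[:,:,::-1]
E
python3 - <<'E'
from h import *
T=pickle.load(open("top0.pkl","rb"));S=pickle.load(open("side0.pkl","rb"))
tp=[((-93,44,52),(348.9,245)),((66,-4,116),(371.4,174.4)),((92,87,92),(331.4,163.9)),((92,-87,92),(406.4,163.9)),((-115,87,34),(331.4,254.3)),((-115,-87,34),(403.6,254.3))]
sp=[((-93,44,52),(264.3,256)),((-115,87,34),(254,251.7)),((92,87,92),(356.7,218.7)),((92,-87,92),(374.3,282.3)),((66,-4,116),(352.7,239.3)),((30,44,116),(328,224.3))]
def f(p): return np.r_[(proj(T,W(p,[a for a,b in tp]))-[b for a,b in tp]).ravel(),(proj(S,W(p,[a for a,b in sp]))-[b for a,b in sp]).ravel()]
r=least_squares(f,[550,-100,0],loss="soft_l1");p=r.x;print(p,f(p).reshape(-1,2).round(1).tolist());np.save("p.npy",p)
print("pts",W(p,[(0,-66,60),(-22,-41,82),(30,74,93),(-93,44,52)]).round(0))
q=.7071
o=[cv2.resize(rect(c,p,(-22,-41,82),(0,-1,0),(-q,0,-q),50,40,8),(400,320)) for c in(T,S)]
cv2.imwrite("pics/win0.png",np.hstack(o))
E
```

```text
[503.88192943 225.71066227 295.29273953] [[0.1, -0.1], [0.0, -1.0], [-0.8, 0.0], [-0.4, -0.1], [-0.9, 0.0], [-0.1, -0.4], [-0.1, 1.2], [-0.9, -1.7], [0.1, -0.1], [0.3, 0.4], [-1.0, 2.0], [0.2, 1.6]]
pts [[503. 160.  60.]
 [481. 185.  82.]
 [535. 299.  93.]
 [412. 271.  52.]]
```

View pics/win0.png

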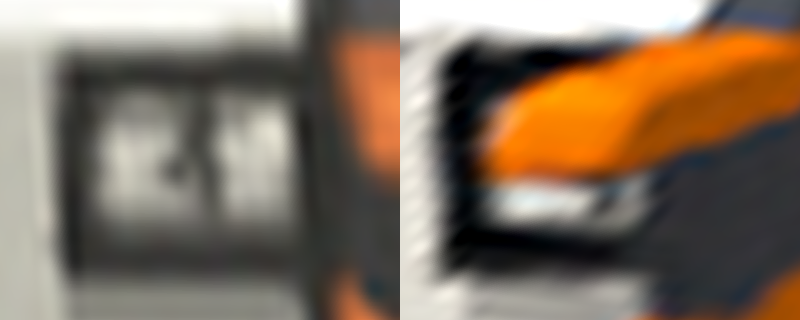

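The photometer's origin is at about (504, 226) with yaw −0.017. The sample in the well is blue, so I need filter 6. The window seems to show 4 or maybe 3, which I'll check as the wheel turns. Next I'll close the gripper and move to a point ahead of the wheel.

```bash
cat > go.py <<'E'
import sys,numpy as np
from h import W
from scipy.spatial.transform import Rotation as R
from rig import ctrl
p=np.load("p.npy");s=ctrl.sense()
q=s["ee_rot"];r=R.from_quat([q[1],q[2],q[3],q[0]])
c,sn=np.cos(p[2]),np.sin(p[2]);goal=R.from_matrix(np.array([[c,sn,0],[sn,-c,0],[0,0,-1]]))
e=s["eef_pos"];d=e[:2]-p[:2]
print("t",round(s["time_s"],2),"phot xyz",np.round([c*d[0]+sn*d[1],-sn*d[0]+c*d[1],e[2]],1),"F",s["force"].round(1),"grip",round(s["grip_width"],2))
if len(sys.argv)>3:
    t=W(p,[float(a) for a in sys.argv[1:4]])[0]
    print("shift",r.inv().apply(t-e).round(1),"turn",((r.inv()*goal).as_rotvec(degrees=True)/6).round(2))
E
python3 -m inch '0 0 0 0 0 0.78;0 0 0 0 0 0.78;0 0 0 0 0 0.78;10 -20 0 0 0 0;15 -31 0 0 0 0;15 -31 0 0 0 0;15 -31 0 0 0 0;15 -31 0 0 0 0;15 -31 0 0 0 0;15 -31 0 0 0 0' 0 40; python3 go.py -45 -66 160
```

```text
time_s: 0.93
eef_pos: [222.4, -305.5, 231.1]
ee_rot: [-0.0, 1.0, -0.009, -0.0]
force: [1.2, 1.3, 0.1]
grip_width: -0.002
grip_force: 0.0
t 0.93 phot xyz [-272.4 -535.9  231.1] F [1.2 1.3 0.1] grip -0.0
shift [ 227.  -470.1   71.2] turn [-0.    0.   -0.01]
```

```bash
python3 -m inch '17 -35 0 0 0 0;17 -35 0 0 0 0;17 -35 0 0 0 0;17 -35 0 0 0 0;17 -35 0 0 0 0;17 -35 0 0 0 0;17 -35 0 0 0 0;17 -35 0 0 0 0;17 -35 0 0 0 0;17 -35 0 0 0 0';  python3 -m inch '11 -24 10 0 0 0;11 -24 10 0 0 0;11 -24 10 0 0 0;10 -20 10 0 0 0;10 -20 10 0 0 0;4 -8 10 0 0 0;0 0 11 0 0 0;0 0 0 0 0 0;0 0 0 0 0 0;0 0 0 0 0 0'; python3 go.py -42 -66 106; python3 - <<'E'
from rig import ctrl
from h import *
p=np.load("p.npy")
o=[]
for n in("top","side"):
    c=ctrl.capture(n);u=proj(c,W(p,(-10,-60,100)))[0].astype(int);a=c["image"][u[1]-50:u[1]+50,u[0]-50:u[0]+50,::-1];o.append(cv2.resize(a,(400,400),interpolation=2))
cv2.imwrite("pics/z1.png",np.hstack(o))
E
```

```text
time_s: 1.77
eef_pos: [398.4, 42.0, 231.2]
ee_rot: [0.0, 1.0, -0.008, 0.0]
force: [0.2, -1.1, -0.1]
grip_width: 0.0
grip_force: 0.0
time_s: 2.6
eef_pos: [457.3, 158.3, 160.9]
ee_rot: [-0.0, 1.0, -0.009, 0.0]
force: [-0.5, -0.8, 0.3]
grip_width: 0.002
grip_force: 0.0
t 2.6 phot xyz [-45.5 -68.2 160.9] F [-0.5 -0.8  0.3] grip 0.0
shift [ 3.4 -2.2 54.9] turn [-0.   -0.01 -0.01]
```

View pics/z1.png

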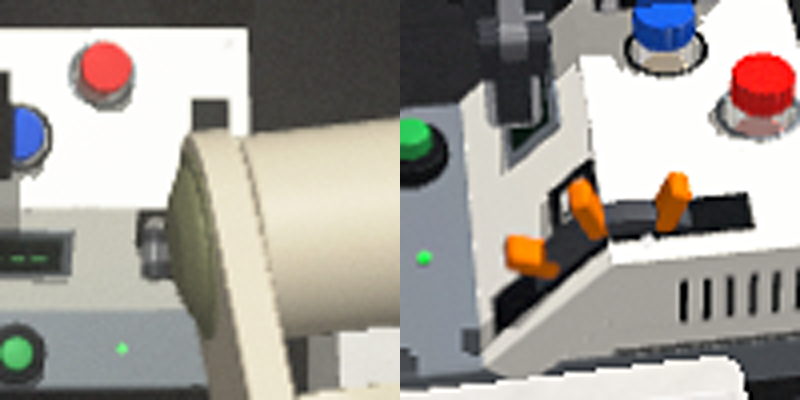

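The side view shows the gripper hovering ahead of the wheel, with lugs at (585,205) and (675,200) in the crop. I'll lower it and push the front lug back one step.

```bash
python3 -m inch '1 -2 10 0 0 0;0 0 15 0 0 0;0 0 15 0 0 0;0 0 10 0 0 0;0 0 5 0 0 0;0 0 0 0 0 0;0 0 0 0 0 0;3 0 0 0 0 0;4 0 0 0 0 0;4 0 -1 0 0 0' && python3 go.py; python3 -m inch '4 0 -1 0 0 0;4 0 -1 0 0 0;4 0 0 0 0 0;4 0 0 0 0 0;4 0 0 0 0 0;4 0 0 0 0 0;4 0 0 0 0 0;4 0 0 0 0 0;0 0 0 0 0 0;0 0 0 0 0 0'; python3 go.py 0 -66 107
```

```text
time_s: 3.53
eef_pos: [468.4, 160.7, 106.5]
ee_rot: [0.0, 1.0, -0.009, -0.002]
force: [-15.8, 0.4, 10.0]
grip_width: 0.004
grip_force: 8.1
t 3.53 phot xyz [-34.4 -65.6 106.5] F [-15.8   0.4  10. ] grip 0.0
time_s: 4.37
eef_pos: [501.5, 160.0, 108.2]
ee_rot: [-0.0, 1.0, -0.009, 0.0]
force: [0.6, 0.3, -0.4]
grip_width: 0.001
grip_force: 0.0
t 4.37 phot xyz [ -1.3 -65.8 108.2] F [ 0.6  0.3 -0.4] grip 0.0
shift [1.3 0.2 1.2] turn [-0. -0. -0.]
```

```bash
python3 -m inch '0 0 -10 0 0 0;0 0 -20 0 0 0;-20 -20 -20 0 0 0;-30 -40 -10 0 0 0;-30 -40 0 0 0 0;-30 -40 0 0 0 0;-10 -30 0 0 0 0;0 0 0 0 0 0;0 0 0 0 0 0;0 0 0 0 0 0'; python3 go.py -44 -66 106; python3 - <<'E'
from rig import ctrl
from h import *
p=np.load("p.npy")
o=[]
for n in("top","side"):
    c=ctrl.capture(n);u=proj(c,W(p,(-20,-50,90)))[0].astype(int);a=c["image"][u[1]-30:u[1]+30,u[0]-30:u[0]+30,::-1];o.append(cv2.resize(a,(400,400),interpolation=2))
cv2.imwrite("pics/z2.png",np.hstack(o))
E
```

```text
time_s: 5.2
eef_pos: [399.5, 310.8, 166.9]
ee_rot: [0.0, 1.0, -0.009, 0.0]
force: [-0.1, -0.6, 0.2]
grip_width: 0.002
grip_force: 0.0
t 5.2 phot xyz [-105.8   83.4  166.9] F [-0.1 -0.6  0.2] grip 0.0
shift [ 61.8 149.3  60.9] turn [ 0. -0. -0.]
```

View pics/z2.png

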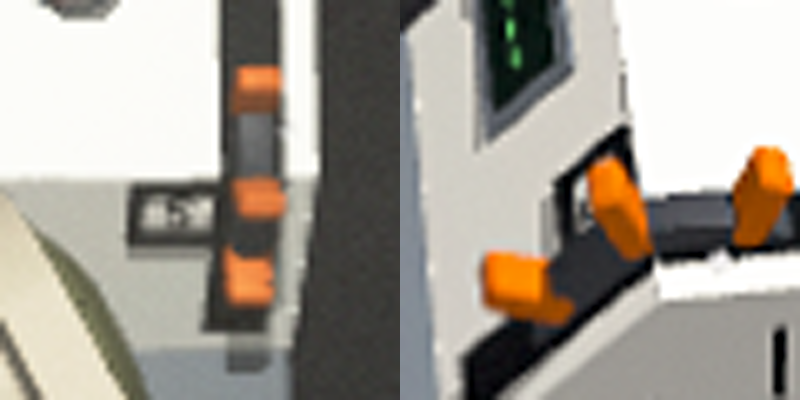

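The window at crop (178,212) now shows a 5 and the lugs are back on their stops, so 6 is one more step.

```bash
python3 -m inch '0 20 0 0 0 0;10 35 0 0 0 0;15 35 5 0 0 0;20 35 5 0 0 0;15 24 10 0 0 0;2 0 16 0 0 0;0 0 15 0 0 0;0 0 10 0 0 0;0 0 0 0 0 0;0 0 0 0 0 0'; python3 go.py -40 -66 106;  python3 -m inch '3 0 0 0 0 0;4 0 0 0 0 0;4 0 -1 0 0 0;4 0 -1 0 0 0;4 0 0 0 0 0;4 0 0 0 0 0;4 0 0 0 0 0;4 0 0 0 0 0;4 0 0 0 0 0;4 0 0 0 0 0';python3 go.py 0 -66 107; python3 -m inch '4 0 0 0 0 0;0 0 0 0 0 0;0 0 0 0 0 0;0 0 -20 0 0 0;0 0 -20 0 0 0;-20 -20 -20 0 0 0;-30 -40 0 0 0 0;-30 -40 0 0 0 0;-30 -40 0 0 0 0;-10 -30 0 0 0 0'; python3 -m inch '0 -20 0 0 0 0;0 0 0 0 0 0;0 0 0 0 0 0;0 0 0 0 0 0;0 0 0 0 0 0;0 0 0 0 0 0;0 0 0 0 0 0;0 0 0 0 0 0;0 0 0 0 0 0;0 0 0 0 0 0'; python3 go.py 30 130 143; python3 - <<'E'
from rig import ctrl
from h import *
p=np.load("p.npy")
o=[]
for n,P,k in(("top",(-20,-50,90),30),("side",(0,20,100),65)):
    c=ctrl.capture(n);u=proj(c,W(p,P))[0].astype(int);a=c["image"][u[1]-k:u[1]+k,u[0]-k:u[0]+k,::-1];o.append(cv2.resize(a,(400,400),interpolation=2))
    if n=="side": 
      for th in(1.4,1.57,1.8):
        q=[(x,74-60*np.cos(th)+38*np.sin(th),93+60*np.sin(th)+38*np.cos(th)) for x in(0,60)]
        print(th,((proj(c,W(p,q))-u+k)*400/2/k+[400,0]).round())
cv2.imwrite("pics/z3.png",np.hstack(o))
E
```

```text
time_s: 6.13
eef_pos: [458.7, 160.9, 105.6]
ee_rot: [0.0, 1.0, -0.009, -0.0]
force: [0.1, -0.6, 1.0]
grip_width: -0.002
grip_force: 0.0
t 6.13 phot xyz [-44.1 -65.6 105.6] F [ 0.1 -0.6  1. ] grip -0.0
shift [ 4.1  0.4 -0.4] turn [ 0.    0.   -0.01]
time_s: 6.97
eef_pos: [498.4, 160.5, 107.6]
ee_rot: [-0.0, 1.0, -0.009, 0.0]
force: [-0.3, 0.7, 0.6]
grip_width: -0.001
grip_force: 0.3
t 6.97 phot xyz [ -4.4 -65.3 107.6] F [-0.3  0.7  0.6] grip -0.0
shift [4.4 0.7 0.6] turn [-0.   -0.01 -0.  ]
time_s: 7.8
eef_pos: [396.5, 313.8, 167.8]
ee_rot: [-0.0, 1.0, -0.008, -0.0]
force: [-0.8, -0.0, -0.5]
grip_width: 0.004
grip_force: 0.0
time_s: 8.63
eef_pos: [399.7, 332.0, 167.5]
ee_rot: [-0.0, 1.0, -0.009, -0.0]
force: [0.0, 0.5, -0.1]
grip_width: -0.005
grip_force: 0.0
t 8.63 phot xyz [-106.   104.5  167.5] F [ 0.   0.5 -0.1] grip -0.0
shift [136.  -25.5  24.5] turn [-0.    0.   -0.01]
1.4 [[586.  41.]
 [683.  34.]]
1.57 [[584.  38.]
 [680.  31.]]
1.8 [[582.  40.]
 [677.  33.]]
```

View pics/z3.png

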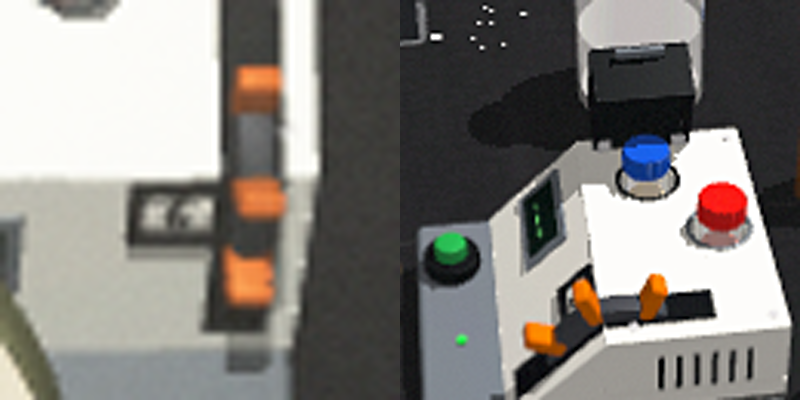

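The window at crop (178,212) now reads 6. The hood stands open at crop (640,90), close to 1.57. Before going round behind it, I'll check the clearance to the bottle.

```bash
python3 - <<'E'
from h import *
T=pickle.load(open("top0.pkl","rb"));p=np.load("p.npy")
def f(v,px,z): return (proj(T,W(p,(v[0],v[1],z)))-px).ravel()
for px,z in(((283,188),0),((283,188),100),((250,174),228)): print(px,z,least_squares(f,[30,150],args=(px,z)).x.round())
E
python3 go.py 30 150 143
```

```text
(283, 188) 0 [ 48. 203.]
(283, 188) 100 [ 36. 196.]
(250, 174) 228 [ 48. 254.]
t 8.73 phot xyz [-106.   104.6  167.5] F [ 0.6 -0.1 -0.4] grip -0.0
shift [136.  -45.4  24.5] turn [ 0.  0. -0.]
```

```bash
python3 -m inch '0 -20 0 0 0 0;10 -25 0 0 0 0;25 0 0 0 0 0;30 0 0 0 0 0;30 0 0 0 0 0;30 0 0 0 0 0;11 0 5 0 0 0;0 0 10 0 0 0;0 0 9 0 0 0;0 0 0 0 0 0'; python3 go.py 30 126.5 143; python3 -m inch '0 6 0 0 0 0;0 6 0 0 0 0;0 6 0 0 0 0;0 6 0 0 0 0;0 7 -4 0 0 0;0 7 -4 0 0 0;0 8 -2 0 0 0;0 8 -2 0 0 0;0 8 0 0 0 0;0 8 0 0 0 0'; python3 go.py 30 80 155
```

```text
time_s: 9.57
eef_pos: [534.5, 374.6, 140.8]
ee_rot: [0.001, 1.0, -0.008, -0.002]
force: [0.1, 0.3, -0.6]
grip_width: -0.002
grip_force: 0.0
t 9.57 phot xyz [ 28.1 149.4 140.8] F [ 0.1  0.3 -0.6] grip -0.0
shift [ 1.9 22.9 -2.2] turn [0.02 0.04 0.  ]
time_s: 10.4
eef_pos: [535.4, 304.1, 156.1]
ee_rot: [-0.0, 1.0, -0.009, 0.001]
force: [-0.3, 1.3, 2.2]
grip_width: 0.003
grip_force: 0.9
t 10.4 phot xyz [ 30.2  79.  156.1] F [-0.3  1.3  2.2] grip 0.0
shift [-0.2 -1.   1.1] turn [-0.01 -0.01 -0.  ]
```

```bash
python3 -m inch '0 8 2 0 0 0;0 8 3 0 0 0;0 7 4 0 0 0;0 7 5 0 0 0;0 6 6 0 0 0;0 5 6 0 0 0;0 0 1 0 0 0;0 0 1 0 0 0;0 0 0 0 0 0;0 0 0 0 0 0'; python3 go.py 30 38 129
```

```text
time_s: 11.23
eef_pos: [535.0, 263.3, 130.7]
ee_rot: [-0.0, 1.0, -0.009, 0.002]
force: [-9.2, -3.3, 26.8]
grip_width: -0.003
grip_force: 13.3
t 11.23 phot xyz [ 30.5  38.2 130.7] F [-9.2 -3.3 26.8] grip -0.0
shift [-0.5  0.2  1.7] turn [-0.   -0.03 -0.  ]
```

The hood is pressed down firmly at 27 N. I'll lift off, go above the button and take a look.

```bash
python3 -m inch '0 0 -15 0 0 0;0 0 -15 0 0 0;-15 0 -5 0 0 0;-25 -2 0 0 0 0;-28 -2 0 0 0 0;-28 -2 0 0 0 0;-27 0 10 0 0 0;0 0 20 0 0 0;0 0 0 0 0 0;0 0 0 0 0 0'; python3 go.py -93 44 54; python3 - <<'E'
from rig import ctrl
from h import *
p=np.load("p.npy")
o=[]
for n,P,k in(("top",(-20,10,90),50),("side",(-20,20,80),65)):
    c=ctrl.capture(n);u=proj(c,W(p,P))[0].astype(int);a=c["image"][u[1]-k:u[1]+k,u[0]-k:u[0]+k,::-1];o.append(cv2.resize(a,(400,400),interpolation=2))
cv2.imwrite("pics/z4.png",np.hstack(o))
E
```

```text
time_s: 12.07
eef_pos: [411.4, 271.5, 132.0]
ee_rot: [0.0, 1.0, -0.009, -0.001]
force: [-0.1, -0.2, 0.9]
grip_width: -0.002
grip_force: 0.0
t 12.07 phot xyz [-93.2  44.2 132. ] F [-0.1 -0.2  0.9] grip -0.0
shift [ 0.4  0.1 78. ] turn [ 0.01  0.02 -0.  ]
```

View pics/z4.png

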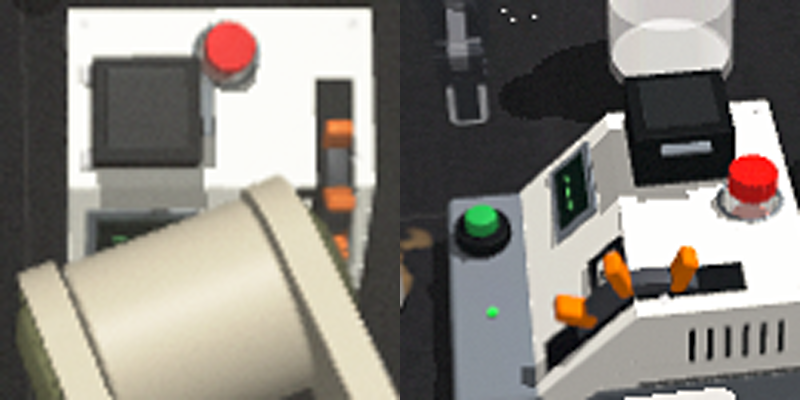

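Both views show the hood flat on the deck at crop (150,110) and (680,125). Now the button.

```bash
python3 -m inch '0 0 15 0 0 0;0 0 20 0 0 0;0 0 20 0 0 0;0 0 15 0 0 0;0 0 8 0 0 0;0 0 0 0 0 0;0 0 2 0 0 0;0 0 2 0 0 0;0 0 1 0 0 0;0 0 0 0 0 0'; python3 go.py -93 44 46;python3 -m inch '0 0 1 0 0 0;0 0 1 0 0 0;0 0 1 0 0 0;0 0 0 0 0 0;0 0 0 0 0 0;0 0 0 0 0 0;0 0 0 0 0 0;0 0 0 0 0 0;0 0 0 0 0 0;0 0 0 0 0 0'; python3 go.py -93 44 46
```

```text
time_s: 13.0
eef_pos: [412.3, 272.1, 50.2]
ee_rot: [-0.0, 1.0, -0.009, 0.001]
force: [0.8, -2.3, 4.9]
grip_width: 0.002
grip_force: 2.3
t 13.0 phot xyz [-92.3  44.8  50.2] F [ 0.8 -2.3  4.9] grip 0.0
shift [-0.7  0.8  4.2] turn [-0.   -0.02 -0.  ]
time_s: 13.83
eef_pos: [412.5, 272.2, 49.5]
ee_rot: [-0.0, 1.0, -0.008, 0.001]
force: [-9.8, -6.7, 33.7]
grip_width: 0.006
grip_force: 16.9
t 13.83 phot xyz [-92.2  44.9  49.5] F [-9.8 -6.7 33.7] grip 0.01
shift [-0.8  0.9  3.5] turn [-0.01 -0.03  0.  ]
```

It hit something hard at 49.5, only about 2.5 mm down. I'll look at what it's resting on.

```bash
python3 - <<'E'
from rig import ctrl
from h import *
p=np.load("p.npy")
o=[]
c=ctrl.capture("side");S=pickle.load(open("side0.pkl","rb"))
u=proj(c,W(p,(-93,44,52)))[0].astype(int);k=25
for d in(S,c): o.append(cv2.resize(d["image"][u[1]-k-8:u[1]+k-8,u[0]-k:u[0]+k,::-1],(400,400),interpolation=2))
cv2.imwrite("pics/z5.png",np.hstack(o))
f=lambda P:((proj(c,W(p,P))-u+[k,k+8])*8).round()
print(f([(-93,44,52),(-93,44,46),(-93,34,52),(-93,54,52),(-103,44,52),(-83,44,52),(-93,44,34)]))
E
```

```text
[[201. 265.]
 [203. 284.]
 [203. 294.]
 [200. 237.]
 [159. 269.]
 [243. 262.]
 [207. 320.]]
```

View pics/z5.png

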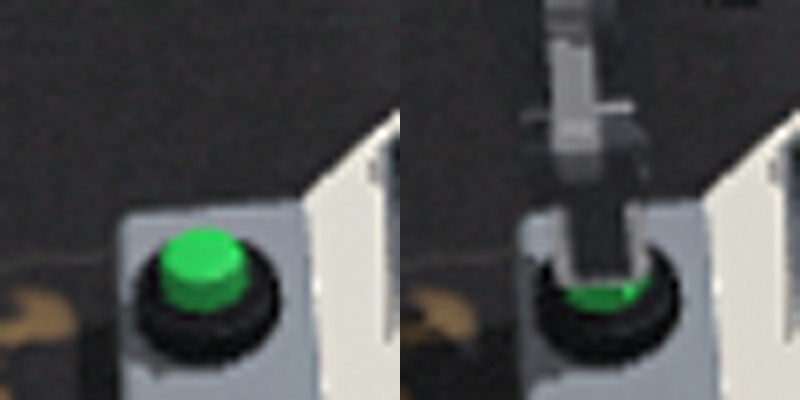

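```bash
z='0 0 0 0 0 0'; python3 go.py; python3 -m inch '0 0 -1 0 0 0;0 0 -1 0 0 0;0 0 0 0 0 0;0 0 0 0 0 0;0 0 0 0 0 0;0 0 0 0 0 0;0 0 0 0 0 0;0 0 0 0 0 0;0 0 0 0 0 0;0 0 0 0 0 0'>/dev/null; python3 go.py;  python3 -m inch '0 0 -1 0 0 0;0 0 -1 0 0 0;0 0 0 0 0 0;0 0 0 0 0 0;0 0 0 0 0 0;0 0 0 0 0 0;0 0 0 0 0 0;0 0 0 0 0 0;0 0 0 0 0 0;0 0 0 0 0 0'>/dev/null; python3 go.py; python3 -m inch '0 0 -1 0 0 0;0 0 -1 0 0 0;0 0 0 0 0 0;0 0 0 0 0 0;0 0 0 0 0 0;0 0 0 0 0 0;0 0 0 0 0 0;0 0 0 0 0 0;0 0 0 0 0 0;0 0 0 0 0 0'>/dev/null; python3 go.py
```

```text
t 13.88 phot xyz [-92.2  44.9  49.5] F [-8.9 -6.7 33.3] grip 0.01
t 14.72 phot xyz [-92.3  44.8  49.9] F [-3.  -3.4 13.6] grip -0.0
t 15.55 phot xyz [-92.9  44.8  50.5] F [ 3.4 -0.4  5.3] grip -0.0
t 16.38 phot xyz [-93.2  44.7  52.4] F [1.2 2.2 4. ] grip 0.0
```

```bash
z='0 0 0 0 0 0'; python3 -m inch '0 0 -1 0 0 0;0 0 -1 0 0 0;0 0 0 0 0 0;0 0 0 0 0 0;0 0 0 0 0 0;0 0 0 0 0 0;0 0 0 0 0 0;0 0 0 0 0 0;0 0 0 0 0 0;0 0 0 0 0 0'>/dev/null; python3 go.py;  python3 -m inch '0 0 -1 0 0 0;0 0 -1 0 0 0;0 0 0 0 0 0;0 0 0 0 0 0;0 0 0 0 0 0;0 0 0 0 0 0;0 0 0 0 0 0;0 0 0 0 0 0;0 0 0 0 0 0;0 0 0 0 0 0'>/dev/null; python3 go.py; python3 -m inch '0 0 -1 0 0 0;0 0 -1 0 0 0;0 0 0 0 0 0;0 0 0 0 0 0;0 0 0 0 0 0;0 0 0 0 0 0;0 0 0 0 0 0;0 0 0 0 0 0;0 0 0 0 0 0;0 0 0 0 0 0'>/dev/null; python3 go.py
```

```text
t 17.22 phot xyz [-93.3  44.6  54.4] F [-0.9  0.5  2.9] grip -0.0
t 18.05 phot xyz [-93.1  44.7  56.5] F [-0.   0.6 -0.6] grip -0.0
t 18.88 phot xyz [-93.1  44.7  58.4] F [-0.6 -0.9  0.1] grip 0.0
```

The button's spring force falls from 5.3 N at z 50.1 to zero at about 56. That is the full 6 mm travel, so the button was pressed right down and has come back up. I'll retreat and take one last look.

```bash
python3 -m inch '0 0 -20 0 0 0;0 0 -30 0 0 0;0 0 -35 0 0 0;0 0 -30 0 0 0;-15 -20 -10 0 0 0;-15 -30 0 0 0 0;-10 -30 0 0 0 0;0 -30 0 0 0 0;0 -20 0 0 0 0;0 0 0 0 0 0'; python3 go.py; python3 - <<'E'
from rig import ctrl
from h import *
p=np.load("p.npy")
o=[]
for n,P,k in(("top",(-10,0,80),48),("side",(0,20,90),48)):
    c=ctrl.capture(n);u=proj(c,W(p,P))[0].astype(int);a=cv2.resize(c["image"][u[1]-k:u[1]+k,u[0]-k:u[0]+k,::-1],(400,400),interpolation=2)
    if n=="side":
      for th in(0,.1):
        q=[(x,74-s*np.cos(th)+h*np.sin(th),93+s*np.sin(th)+h*np.cos(th)) for x in(0,60) for s,h in((60,38),(0,38),(60,0))]
        print(th,((proj(c,W(p,q))-u+k)*400/2/k+[400,0]).round().tolist())
      print("redcap top, deck rear R",((proj(c,W(p,[(66,-4,116),(92,-87,92),(92,87,92)]))-u+k)*400/2/k+[400,0]).round().tolist())
    o.append(a)
cv2.imwrite("pics/z6.png",np.hstack(o))
E
```

```text
time_s: 19.72
eef_pos: [373.2, 405.4, 183.2]
ee_rot: [-0.0, 1.0, -0.007, 0.0]
force: [0.5, -0.3, 0.2]
grip_width: -0.001
grip_force: 0.0
t 19.72 phot xyz [-133.7  177.5  183.2] F [ 0.5 -0.3  0.2] grip -0.0
0 [[603.0, 140.0], [588.0, 54.0], [604.0, 206.0], [742.0, 128.0], [720.0, 43.0], [740.0, 194.0]]
0.1 [[601.0, 123.0], [587.0, 49.0], [604.0, 195.0], [740.0, 111.0], [719.0, 38.0], [740.0, 183.0]]
redcap top, deck rear R [[761.0, 180.0], [857.0, 353.0], [783.0, 86.0]]
```

View pics/z6.png

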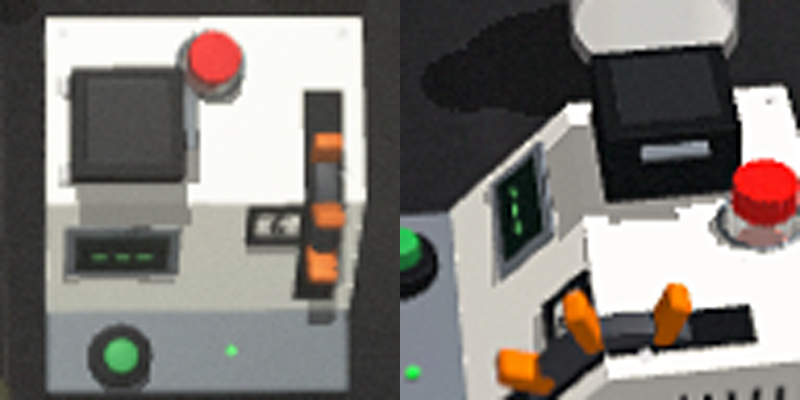

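The top view shows 6 square in the window at (272,226), the button up at (120,355), the hood down and the red tube undisturbed. The hood reading and the button reading disagree by about 4 mm in height. I'll touch the hood's far edge lightly to be sure it's shut before handing in.

```bash
python3 -m inch '15 15 0 0 0 0;20 20 0 0 0 0;22 20 0 0 0 0;22 20 0 0 0 0;22 20 0 0 0 0;22 20 5 0 0 0;21 20 10 0 0 0;20 18 15 0 0 0;0 0 10 0 0 0;0 0 3 0 0 0' >/dev/null; python3 go.py 30 24 138; python3 -m inch '0 0 1 0 0 0;0 0 1 0 0 0;0 0 0 0 0 0;0 0 0 0 0 0;0 0 0 0 0 0;0 0 0 0 0 0;0 0 0 0 0 0;0 0 0 0 0 0;0 0 0 0 0 0;0 0 0 0 0 0' >/dev/null; python3 go.py;python3 -m inch '0 0 1 0 0 0;0 0 1 0 0 0;0 0 0 0 0 0;0 0 0 0 0 0;0 0 0 0 0 0;0 0 0 0 0 0;0 0 0 0 0 0;0 0 0 0 0 0;0 0 0 0 0 0;0 0 0 0 0 0' >/dev/null; python3 go.py;python3 -m inch '0 0 1 0 0 0;0 0 1 0 0 0;0 0 0 0 0 0;0 0 0 0 0 0;0 0 0 0 0 0;0 0 0 0 0 0;0 0 0 0 0 0;0 0 0 0 0 0;0 0 0 0 0 0;0 0 0 0 0 0' >/dev/null; python3 go.py
```

```text
t 20.65 phot xyz [ 30.6  19.6 138.6] F [ 0.3 -0.1 -0.1] grip -0.0
shift [-0.6 -4.4  0.6] turn [ 0.01  0.03 -0.03]
t 21.48 phot xyz [ 30.9  21.7 138.5] F [0.  0.3 0.1] grip 0.0
t 22.32 phot xyz [ 30.9  21.7 136.5] F [ 0.6  0.1 -0.2] grip -0.0
t 23.15 phot xyz [ 30.9  21.7 134.5] F [-0.2 -0.4  0.2] grip 0.0
```

```bash
python3 -m inch '0 0 1 0 0 0;0 0 0 0 0 0;0 0 0 0 0 0;0 0 0 0 0 0;0 0 0 0 0 0;0 0 0 0 0 0;0 0 0 0 0 0;0 0 0 0 0 0;0 0 0 0 0 0;0 0 0 0 0 0' >/dev/null; python3 go.py;python3 -m inch '0 0 1 0 0 0;0 0 1 0 0 0;0 0 0 0 0 0;0 0 0 0 0 0;0 0 0 0 0 0;0 0 0 0 0 0;0 0 0 0 0 0;0 0 0 0 0 0;0 0 0 0 0 0;0 0 0 0 0 0' >/dev/null; python3 go.py;python3 -m inch '0 0 1 0 0 0;0 0 0 0 0 0;0 0 0 0 0 0;0 0 0 0 0 0;0 0 0 0 0 0;0 0 0 0 0 0;0 0 0 0 0 0;0 0 0 0 0 0;0 0 0 0 0 0;0 0 0 0 0 0' >/dev/null; python3 go.py
```

```text
t 23.98 phot xyz [ 30.9  21.7 133.5] F [-0.7  0.3 -0.2] grip -0.0
t 24.82 phot xyz [ 30.9  21.7 131.5] F [ 0.7 -0.1 -0.3] grip 0.0
t 25.65 phot xyz [ 31.1  21.7 131. ] F [-2.1  0.1  5. ] grip 0.0
```

The finger touched the hood at 131.0 against a hard stop, which matches the given shut height, so the hood is fully shut. I'll back off and hand in.

```bash
python3 -m inch '0 0 -10 0 0 0;0 0 -20 0 0 0;0 0 -20 0 0 0;0 0 -20 0 0 0;-20 0 -10 0 0 0;-20 0 0 0 0 0;-20 0 0 0 0 0;-10 0 0 0 0 0;0 0 0 0 0 0;0 0 0 0 0 0' && python3 -c "
from rig import ctrl
print(ctrl.finish_job())"
```

```text
time_s: 26.48
eef_pos: [465.4, 248.1, 211.1]
ee_rot: [-0.0, 1.0, -0.008, 0.001]
force: [0.7, -0.6, 0.0]
grip_width: 0.001
grip_force: 0.0
the job is handed in; nothing more can be done
None
```

Job handed in at 26.5 s: the blue-capped sample was in the well, so the drum is on filter 6, the hood is fully shut, and the read button went through its full 6 mm travel and came back up (its top touched about 4 mm higher than listed).

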